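Load the last sleeves, lid the tote and clamp it shut

ROBOT

A 6-joint arm with a two-finger parallel gripper is mounted at the origin on the work surface. World frame = base frame: x ahead of the robot, y to its left, z up, the work surface at z = 0. Lengths are in m, angles in rad, forces in N, time in s.
With the tool pointing down it reaches from about 0.425 to 1.125 m from the base axis. Payload 14.9 kg.
Tool frame: the origin (TCP) lies on the centre line of the jaws, within the pads' length; the fingertips stand 8 mm ahead of it and the grasp point (between the pads) lies 11 mm behind it; y points along the fingers, z is the direction in which the jaws open and shut, and the axes are right-handed (so a half turn about y gives the same grasp; the last joint's range is limited). The gripper opens to 91 mm and grips with 3 to 60 N. Pads are 32 mm wide; open, the fingers measure 118 mm over their backs; the gripper's body (76 mm by 178 mm) begins 60 mm behind the grasp point.
Start: joints at [-1.312, 0.379, 1.734, -0, 1.028, -0.033], TCP at [0.201, -0.67, 0.222] pointing down, gripper open.
Joint ranges: [-2.77, 2.77], [-0.74, 2.19], [0, 2.66], [-1.06, 4.2], [0.31, 2.87], [-3.08, 3.08]. Speed limits (rad/s): [1.89, 1.89, 2.39, 3.14, 3.14, 3.14].

INTERFACE

Orientations are given as a rotation vector (axis times angle).
In Python, from cell import arm, kinematics, get_image, camera_info, workorder, silhouettes, spot_point gives the robot as it stands. The module is installed in compiled form; this text tells all that it offers. Calls block until the motion is done:
- arm.move_ptp(position, orientation): joint-space move of the TCP to a pose.
- arm.servo_line(position, v=0.15, orientation=None, until_force=None): straight line of the TCP; orientation=None keeps the orientation; v is the mean speed in m/s. With until_force (N) it stops when the force on the tool has changed by that much, and returns True; else False.
- arm.set_joints(angles): joint-space move.
- arm.open_gripper() and arm.grasp(grasp_force=None): open the fingers fully, or close them until they stop; grasp_force is the grip in N (None keeps the last).
- arm.dwell(seconds).
- kinematics.ik(position, orientation): joint angles nearest the present ones, or None.
- get_image(name): name is "scene" or "top"; returns (picture, depth): 384x512x3 uint8, red, green, blue; 384x512 float32, m along the optical axis (not along the pixel's ray), 0 where there is no reading.
- camera_info(name): a dict with "vertical_fov" (degrees; the focal length in pixels is half the picture's height over the tangent of half this angle, whatever the lens; pixels are square), "cx", "cy" (the principal point, pixels), "dist_coeffs" ([k1, k2, p1, p2, k3] as OpenCV has them; the pictures are not rectified), "origin" and "rotation" of the camera in the world. Camera axes: x right, y down, z forward; pixel columns grow to the right and rows downward; lengths in m; the calibration is good to about 2 mm. A picture is of the moment at which its call begins. camera_info takes no time and is no camera call.
A pose or a line that the arm cannot do raises arm.Unreachable and nothing moves.
- workorder.close_job(): hands the job in, once; it reports no verdict.
Trained networks look in the newest picture that a camera, given by its name, has taken for a name from the list of things; names that differ only in an ending like _2 or _b are one class to them, and where a whole thing is asked for, a point or a joint stands for the part that bears it (a point fixed in the world has none). Each returns a list of dicts, best first, with "score" (0 to 1); they miss things now and then, are a little off and sometimes report something else, mostly with a low value. They report only what shows in the picture. A call takes as long as a camera call. They do not tell look-alikes from the thing itself.
- silhouettes(thing, camera): "region" (384x512 bool, what is visible of it) and "box" ([left, top, right, bottom] in pixels, round what is visible of it).
- spot_point(thing, camera): "point" ([column, row] in pixels: a listed point, or the origin of a listed thing).
Readings, each from a call of its own:
- arm.get_t(): time.
- arm.get_joint_pos(): joint angles.
- arm.get_qvel(): joint speeds.
- arm.get_effort(): joint torques, N m.
- arm.get_tool_pos(): TCP position.
- arm.get_tool_rot(): TCP orientation.
- arm.get_wrist_force(): force on the tool from outside, world axes, zero at the start.
- arm.get_torque(): the same for the moment, N m.
- arm.get_gripper_width(): finger opening in m.
Only numpy, scipy, OpenCV 4.12 (cv2) and the standard library are available. Lean on these libraries where they do the work, as an engineer would, in place of code of your own. Each camera call takes 0.05 s, during which the arm holds its last target.

TASK

Finish packing the green tote: stand the two short brass sleeves upright in its empty white tray, then lower the lid onto the tote so that it sits flush all round, and swing the clamp fully down onto the lid. Set things down, do not drop them, and leave the long sleeve, the basket of fittings and the spare crate where they are.

Things in the scene. Friction and masses are not known exactly. Their poses are not given: they have to be found in the camera images.
- tote: Green open plastic tote fixed to the bench, 132 (x) x 222 (y) mm outside, 80 high, walls and floor 5 thick, outward rim flange 144 x 234. Origin: centre of its underside; z up, y along its long side. Rim top 80 mm above the origin. Inside, two white trays side by side along y, one full, one empty, either way round. A steel clamp is hinged at the middle of its -y end.
- tray_empty: Empty white tray fixed in one half of the tote, 118 (x) x 102 (y) x 28 mm, walls and floor 3 thick (inside 112 x 96). Origin: centre of its underside, 5 mm above the tote's origin height; axes parallel to the tote's. Its inner floor is 3 mm above its origin.
- tray_full: The same tray in the tote's other half, already full: nine short sleeves stand in it, fixed. Origin and axes as for the empty tray.
- sleeve_a: Short brass sleeve, a cylinder 26 mm in diameter and 50 mm high, about 110 g, standing upright on the bench. Origin: centre of its foot; z along its axis. Standing in the tray it ends below the lid.
- sleeve_b: The other short brass sleeve, the same as sleeve_a.
- long_sleeve: Long brass sleeve, 26 mm in diameter and 80 mm high, standing upright among the short ones, the three (in any order) in a loose row leading away from the robot (world x), 55 to 125 mm between neighbours; too tall for the tote, to be left alone. Origin: centre of its foot.
- lid: Loose green lid, right way up on the bench, about 260 g. Origin: centre of its underside; y along its long side, z up. From below: a stepped plug 114 (x) x 204 (y) x 8 mm, a plate 138 x 228 x 5 mm (top 13 mm above the origin), a bridge handle. On the tote the plug goes inside the walls with 4 mm play all round, the plate on the rim: lid origin 72 mm above the tote's. Either way round is right.
- lid_handle (a point): Centre of the lid's handle bar, 43 mm above the lid's origin. The bar runs along the lid's y, 64 mm long, 14 wide (x), 14 high (top 50 mm above the lid's origin), on two posts 12 mm long in y at its ends; bar and posts can be gripped across x from above.
- clamp (a joint): Angle of the steel clamp, rad, about the tote's x axis: 0 = fully down, lying level over the lid towards the tote's middle; 1.57 = upright; 2.4 = leaning outwards as far as it goes. It starts open (1.7 to 2.3). Friction holds it where it is left; about 2 to 3 N at its bar moves it.
- clamp_hinge (a point): On the clamp's hinge axis, 130 mm from the tote's centre towards its -y end and 94 mm above the tote's origin.
- clamp_bar (a point): Middle of the clamp's round steel cross bar, 14 mm in diameter, 72 mm long, parallel to the tote's x axis, at the free end of the clamp's 18 mm wide arm, 75 mm from the hinge. Clamp down: bar centre 12 mm above the top of the seated lid and 55 mm from the lid's centre. Clamp upright: its top is 176 mm above the bench.
- basket: White slotted basket of small brass fittings, 160 (x) x 236 (y) x 75 mm, loose, a bystander. Origin: centre of its underside.
- crate: Empty green open crate without lid or clamp, 150 (x) x 220 (y) x 95 mm, loose, a bystander beside the tote. Origin: centre of its underside.
There are look-alikes about, which are no part of the job. What is shaped like the sleeve_a but red or turquoise is not meant.

How it is judged:
On the way, in this order (a step that is already met when the one before it is completed fails the run):
1. both short sleeves stand upright in the empty tray, let go (x of sleeve_a in the frame of tray_empty between -0.046 and 0.046 m and y of sleeve_a in the frame of tray_empty between -0.038 and 0.038 m and z of sleeve_a in the frame of tray_empty between -0.001 and 0.007 m and angle between each of sleeve_a, sleeve_b's own z axis and vertical below 0.12 rad and linear speed of each of sleeve_a, sleeve_b below 0.03 m/s and x of sleeve_b in the frame of tray_empty between -0.046 and 0.046 m and y of sleeve_b in the frame of tray_empty between -0.038 and 0.038 m and z of sleeve_b in the frame of tray_empty between -0.001 and 0.007 m and contact force between each of sleeve_a, sleeve_b and the fingers below 0.5 N), for 0.2 s.
2. the lid sits flush on the tote, its plug inside the walls (x of lid in the frame of tote between -0.006 and 0.006 m and y of lid in the frame of tote between -0.006 and 0.006 m and z of lid in the frame of tote between 0.069 and 0.075 m and angle between the z axis of lid and the z axis of tote, either way round below 0.03 rad and angle between lid's own z axis and vertical below 0.1 rad and angle between the y axis of lid and the y axis of tote, either way round below 0.08 rad and linear speed of lid below 0.03 m/s), for 0.2 s.
3. the clamp is fully down on the lid (all of step 2 and value of joint clamp below 0.06 rad), for 0.2 s.
At the end, for the whole second after the job is handed in: Both short sleeves stand upright (within 0.12 rad) on the floor of the tray that was empty; the lid sits flush on the tote (within 6 mm and 0.08 rad sideways, 3 mm in height, 0.03 rad level) and the clamp is within 0.06 rad of fully down; all at rest (all of step 3 and x of sleeve_a in the frame of tray_empty between -0.046 and 0.046 m and y of sleeve_a in the frame of tray_empty between -0.038 and 0.038 m and z of sleeve_a in the frame of tray_empty between -0.001 and 0.007 m and angle between each of sleeve_a, sleeve_b's own z axis and vertical below 0.12 rad and linear speed of each of sleeve_a, sleeve_b below 0.03 m/s and x of sleeve_b in the frame of tray_empty between -0.046 and 0.046 m and y of sleeve_b in the frame of tray_empty between -0.038 and 0.038 m and z of sleeve_b in the frame of tray_empty between -0.001 and 0.007 m); the robot touches nothing.
It fails at once if the long sleeve is moved more than 20 mm or knocked over (distance of long_sleeve from where it was at the start of the episode above 0.02 m or angle between long_sleeve's own z axis and vertical above 0.5 rad).
It fails at once if the basket or the crate is pushed more than 20 mm (distance of any of basket, crate from where it was at the start of the episode above 0.02 m).
It fails at once if a short sleeve is dropped (moves faster than 0.7 m/s with the fingers off it) ((linear speed of sleeve_a above 0.7 m/s and contact force between sleeve_a and the fingers below 0.1 N) or (linear speed of sleeve_b above 0.7 m/s and contact force between sleeve_b and the fingers below 0.1 N)).
It fails at once if the lid is dropped (moves faster than 0.7 m/s with the fingers off it) (linear speed of lid above 0.7 m/s and contact force between lid and the fingers below 0.1 N).
It also fails if it takes over 72 s, if anything falls off the work surface, if the arm or the gripper's body presses on something with over 40 N, if the wrist force passes 120 N, or if a joint passes its speed limit or range.

## Working session

There is one attempt and no reset: what is moved stays moved. The work goes in short steps, each a Python script; the robot and the scene stay as the last script left them, time stands still between calls to the robot, and variables do not carry over. Pictures are saved under pics/ and viewed, and the job is handed in when it is done.

```bash
ls; mkdir -p pics
python3 - <<'E'
from cell import *
import cv2
for n in ["scene","top"]:
    im,d=get_image(n); cv2.imwrite(f"pics/{n}0.png",im[:,:,::-1])
    print(n,camera_info(n), (d==0).mean(), d.max())
print(arm.get_t(),arm.get_tool_rot(),arm.get_tool_pos())
E
```

```text
pics
scene {'vertical_fov': 53.445888282133524, 'cx': 247.81808842145364, 'cy': 191.99767501645434, 'dist_coeffs': array([0.01371974, 0.        , 0.        , 0.        , 0.        ]), 'origin': array([ 1.07363196, -0.06561371,  0.92303598]), 'rotation': array([-2.23879934, -1.45811242,  0.40053931])} 0.0038706461588541665 2.7709644
top {'vertical_fov': 57.32684294356931, 'cx': 255.59892792646426, 'cy': 192.17205001362478, 'dist_coeffs': array([-0.09758127,  0.        ,  0.        ,  0.        ,  0.        ]), 'origin': array([0.53924224, 0.11862734, 1.09410934]), 'rotation': array([-2.15816887,  2.19632297, -0.08798929])} 0.003972371419270833 1.9645066
0.1 [-0.30352901  2.06576859 -2.06366359] [ 0.20129236 -0.67005545  0.2213526 ]
```

View pics/scene0.png

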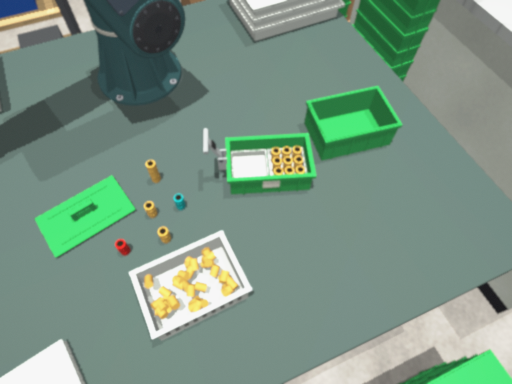

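View pics/top0.png

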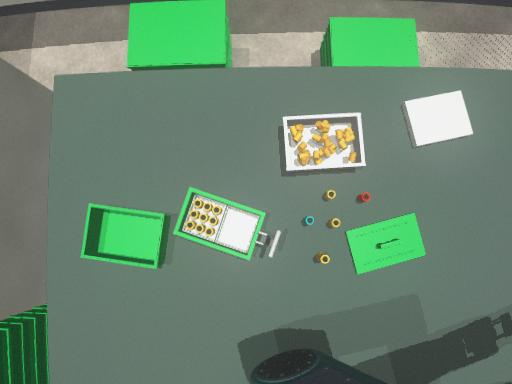

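Top view: the full tray is at (203,215) and the empty one at (238,230). The clamp is at (270,243), the brass sleeves at (331,195), (336,223) and (325,259), the lid at (387,243), the basket at (323,142) and the crate at (124,236). The red and turquoise look-alikes are at (365,197) and (309,220). In the scene view the long sleeve seems to be at (152,170).

```bash
cat > h.py <<'E'
from cell import *
import numpy as np, cv2
from scipy.spatial.transform import Rotation as Rn
def cam(n):
    c=camera_info(n); f=192/np.tan(np.radians(c["vertical_fov"])/2)
    K=np.array([[f,0,c["cx"]],[0,f,c["cy"]],[0,0,1]]); return K,np.array(c["dist_coeffs"]),np.array(c["origin"]),Rn.from_rotvec(c["rotation"]).as_matrix()
def cloud(n,d):
    K,D,o,R=cam(n); h,w=d.shape
    uv=np.stack(np.meshgrid(np.arange(w),np.arange(h)),-1).reshape(-1,1,2).astype(float)
    p=cv2.undistortPoints(uv,K,D).reshape(-1,2)
    P=np.c_[p,np.ones(len(p))]*d.reshape(-1,1)
    return (P@R.T+o).reshape(h,w,3)
def ray(n,uv,z):
    K,D,o,R=cam(n); p=cv2.undistortPoints(np.array(uv,float).reshape(-1,1,2),K,D).reshape(-1,2)
    r=np.c_[p,np.ones(len(p))]@R.T
    return o+r*((z-o[2])/r[:,2:])
def proj(n,P):
    K,D,o,R=cam(n); return cv2.projectPoints((np.asarray(P,float).reshape(-1,3)-o)@R,np.zeros(3),np.zeros(3),K,D)[0].reshape(-1,2)
E
python3 - <<'E'
from h import *
for n in ["top","scene"]:
    im,d=get_image(n); np.savez(f"{n}.npz",im=im,d=d); C=cloud(n,d)
    for t in ["sleeve_a","long_sleeve","lid","tote","crate","basket","tray_empty","clamp"]:
        for s in silhouettes(t,n)[:5]:
            r=s["region"]&(d>0); P=C[r]
            if len(P)<5: continue
            hi=np.percentile(P[:,2],95); T=P[P[:,2]>hi-0.012]
            print(n,t,round(s["score"],2),np.round(s["box"]),"hi %.3f"%hi,"mean",np.round(T.mean(0),3),len(P), im[r].mean(0).round())
    for t in ["clamp_hinge","clamp_bar","lid_handle","tray_empty","tray_full"]:
        for s in spot_point(t,n)[:2]: print(n,t,round(s["score"],2),np.round(s["point"],1), ray(n,s["point"],{"clamp_hinge":.094,"lid_handle":.043,"clamp_bar":.15}.get(t,.005)).round(3))
print(arm.get_t())
E
```

```text
top sleeve_a 0.53 [328. 219. 341. 229.] hi 0.054 mean [ 0.533 -0.116  0.051] 74 [157. 144.  80.]
top sleeve_a 0.43 [304. 214. 317. 229.] hi 0.053 mean [ 0.54  -0.037  0.05 ] 77 [ 71. 146. 138.]
top long_sleeve 0.63 [316. 251. 328. 268.] hi 0.083 mean [ 0.43  -0.074  0.08 ] 109 [151. 140.  81.]
top lid 0.83 [347. 212. 424. 271.] hi 0.019 mean [ 0.466 -0.277  0.015] 3273 [ 74. 216. 111.]
top tote 0.84 [170. 189. 285. 260.] hi 0.166 mean [0.481 0.075 0.166] 1722 [107. 188. 126.]
top crate 0.82 [ 81. 202. 172. 271.] hi 0.096 mean [0.503 0.51  0.094] 4575 [ 61. 182.  93.]
top basket 0.9 [283. 113. 363. 172.] hi 0.077 mean [ 0.772 -0.084  0.073] 4318 [201. 190. 161.]
top basket 0.3 [255. 229. 281. 257.] hi 0.169 mean [0.482 0.075 0.166] 228 [163. 168. 163.]
top basket 0.3 [ 81. 202. 173. 271.] hi 0.096 mean [0.504 0.51  0.094] 4597 [ 61. 181.  93.]
top tray_empty 0.82 [215. 205. 263. 250.] hi 0.033 mean [0.518 0.185 0.032] 1307 [231. 234. 232.]
top clamp 0.53 [256. 231. 278. 256.] hi 0.169 mean [0.48  0.075 0.166] 224 [163. 169. 163.]
top clamp_hinge 0.58 [261.4 236.1] [[0.498 0.106 0.094]
[... 998 characters left out ...]
[205. 130. 318. 193.] hi 0.140 mean [0.49  0.078 0.159] 3522 [ 84. 163. 103.]
scene crate 0.57 [304.  84. 402. 161.] hi 0.095 mean [0.513 0.506 0.092] 5121 [ 54. 155.  82.]
scene basket 0.62 [130. 229. 254. 337.] hi 0.075 mean [ 0.778 -0.088  0.072] 7737 [218. 212. 180.]
scene tray_empty 0.85 [233. 152. 270. 179.] hi 0.033 mean [0.483 0.193 0.031] 928 [228. 232. 228.]
scene clamp 0.7 [205. 132. 218. 151.] hi 0.169 mean [0.487 0.073 0.166] 238 [167. 173. 171.]
scene clamp_bar 0.63 [206.8 141.5] [[0.479 0.079 0.15 ]]
scene lid_handle 0.77 [ 80.1 205.5] [[ 0.46  -0.279  0.043]]
scene tray_empty 0.61 [248.5 174.9] [[0.529 0.172 0.005]]
scene tray_full 0.76 [287.5 169.5] [[0.558 0.283 0.005]]
1.5
```

Run:
```python
from h import *
for n in ["top","scene"]:
    q=np.load(f"{n}.npz"); im,d=q["im"].astype(int),q["d"]; C=cloud(n,d)
    x,y,z=C[...,0],C[...,1],C[...,2]
    g=(im[...,1]>im[...,0]+40)&(im[...,1]>im[...,2]+25)&(d>0)
    bench=(x>.3)&(x<.7)&(y>-.1)&(y<0)&(abs(z)<.02); print(n,"bench z",np.median(z[bench]))
    for name,m in [("tote",g&(z>.074)&(z<.088)&(y>.05)&(y<.39)&(x>.35)&(x<.72)),("lid",g&(z>.008)&(z<.02)&(y<-.12)&(y>-.45)&(x<.65))]:
        m=cv2.morphologyEx(m.astype(np.uint8),cv2.MORPH_OPEN,np.ones((2,2)))>0
        nl,lab,st,_=cv2.connectedComponentsWithStats(m.astype(np.uint8)); m=lab==1+np.argmax(st[1:,4])
        P=C[m]; r=cv2.minAreaRect((P[:,:2]*1000).astype(np.float32)); print(n,name,len(P),"z",np.median(P[:,2]).round(4),np.round(r[0],1),np.round(r[1],1),np.round(r[2],2))
    # handle
    m=g&(z>.038)&(z<.056)&(y<-.2)&(y>-.36)&(x<.56)&(x>.36); P=C[m]; r=cv2.minAreaRect((P[:,:2]*1000).astype(np.float32)); print("handle",np.median(P[:,2]).round(4),r,len(P))
    # tray white floor/walls & sleeves in the full tray
    for c in [(.535,-.116),(.622,-.107),(.431,-.074),(.542,-.038)]:
        m=(np.hypot(x-c[0],y-c[1])<.03)&(z>.02); P=C[m]; zt=np.percentile(P[:,2],95); T=P[P[:,2]>zt-.008]
        cc,rr=cv2.minEnclosingCircle((T[:,:2]*1000).astype(np.float32)); print("sl",c,"zt",zt.round(3),np.round(cc,1),round(rr,1),len(T), T.mean(0).round(4))
    m=(z>.1)&(y>.03)&(y<.14)&(x>.4)&(x<.6)&(d>0); P=C[m]; T=P[P[:,2]>.15]; print("clamp",len(P),T.mean(0).round(3), cv2.minAreaRect((T[:,:2]*1000).astype(np.float32)))
```

```text
top bench z 0.0006715968496167068
top tote 952 z 0.0799 [532.1 232.5] [248.7 151.3] 70.28
top lid 3061 z 0.0139 [ 456.4 -147.5] [180.5 527.4] 1.6
handle 0.0502 ((464.4754943847656, -278.4524230957031), (14.833696365356445, 63.819271087646484), 12.11058235168457) 116
sl (0.535, -0.116) zt 0.054 [ 533.  -117.3] 12.9 53 [ 0.5326 -0.1164  0.0507]
sl (0.622, -0.107) zt 0.054 [ 616.8 -104.7] 12.9 60 [ 0.6164 -0.104   0.051 ]
sl (0.431, -0.074) zt 0.083 [429.7 -74.3] 12.9 63 [ 0.4302 -0.0747  0.0807]
sl (0.542, -0.038) zt 0.053 [540.3 -37.5] 12.7 58 [ 0.5402 -0.0375  0.0507]
clamp 250 [0.482 0.076 0.165] ((483.15472412109375, 79.1329345703125), (24.43271827697754, 69.35657501220703), 70.60468292236328)
scene bench z -0.0005000020121375126
scene tote 1034 z 0.079 [765.7 158.6] [253.8 732.2] 69.97
scene lid 3690 z 0.0121 [ 745.3 -221.5] [706.8 231.1] 11.92
handle 0.0479 ((469.53057861328125, -279.1791076660156), (16.445838928222656, 63.22279357910156), 14.55421257019043) 176
sl (0.535, -0.116) zt 0.051 [ 535.7 -115.2] 13.1 73 [ 0.5369 -0.1159  0.0488]
sl (0.622, -0.107) zt 0.051 [ 621.3 -104.8] 13.2 80 [ 0.6226 -0.1046  0.0488]
sl (0.431, -0.074) zt 0.081 [430.1 -73.6] 13.6 70 [ 0.4317 -0.074   0.0795]
sl (0.542, -0.038) zt 0.052 [542.6 -38.1] 14.9 80 [ 0.5447 -0.0384  0.0497]
clamp 278 [0.487 0.075 0.164] ((486.0762023925781, 78.81590270996094), (22.009597778320312, 74.30091094970703), 69.24068450927734)
```

```bash
cat > fit.py <<'E'
from h import *
from scipy.optimize import least_squares, minimize
def rectfit(P,w,l,th0):
    # outer rectangle of known size to point set: minimise outside distance + uncovered, via trimmed edges
    c0=(P.min(0)+P.max(0))/2
    def ext(th):
        R=np.array([[np.cos(th),np.sin(th)],[-np.sin(th),np.cos(th)]]); q=P@R.T
        return R,np.percentile(q,.5,axis=0),np.percentile(q,99.5,axis=0)
    ths=th0+np.radians(np.arange(-8,8.01,.1))
    a=[np.prod(np.subtract(*ext(t)[:0:-1])) for t in ths]; t=ths[np.argmin(a)]
    R,lo,hi=ext(t); return R.T@((lo+hi)/2),hi-lo,np.degrees(t)
def run(n,im,d):
    im=im.astype(int); C=cloud(n,d); x,y,z=C[...,0],C[...,1],C[...,2]; out={}
    g=(im[...,1]>im[...,0]+40)&(im[...,1]>im[...,2]+25)&(d>0)
    for name,m,th in [("tote",g&(z>.074)&(z<.088)&(y>.05)&(y<.39)&(x>.35)&(x<.72),-20),("lid",g&(z>.007)&(z<.02)&(y<-.12)&(y>-.45)&(x<.65),12),
      ("basket",(z>.066)&(z<.085)&(x>.65)&(x<.95)&(y>-.25)&(y<.1),5),("trayrim",(z>.028)&(z<.038)&(im.min(-1)>170)&(x>.4)&(x<.65)&(y>.1)&(y<.28),-20)]:
        nl,lab,st,_=cv2.connectedComponentsWithStats(m.astype(np.uint8)); 
        P=C[lab==1+np.argmax(st[1:,4])] if name in("lid",) else C[m]
        c,s,t=rectfit(P[:,:2],0,0,np.radians(th)); print(n,name,len(P),"z %.4f"%np.median(P[:,2]),c.round(4),s.round(4),t.round(2)); out[name]=(c,s,t)
    return out
if __name__=="__main__":
    for n in ["top","scene"]:
        q=np.load(f"{n}.npz"); run(n,q["im"],q["d"])
E
python3 fit.py
```

```text
top tote 965 z 0.0805 [0.5432 0.2443] [0.1415 0.2674] -20.1
top lid 3065 z 0.0140 [ 0.466  -0.2796] [0.137 0.226] 13.4
top basket 1235 z 0.0747 [ 0.7741 -0.0837] [0.1634 0.2346] 2.7
top trayrim 163 z 0.0332 [0.53   0.2121] [0.1161 0.1702] -19.8
scene tote 1062 z 0.0798 [0.5454 0.2455] [0.146  0.2709] -20.4
scene lid 3743 z 0.0121 [ 0.4683 -0.2798] [0.1382 0.2258] 14.0
scene basket 1961 z 0.0736 [ 0.7769 -0.084 ] [0.1622 0.2328] 2.5
scene trayrim 140 z 0.0323 [0.5139 0.2042] [0.0883 0.1425] -20.4
```

```bash
python3 - <<'E'
from fit import *
for n,t in [("top",-20.1),("scene",-20.4)]:
    q=np.load(f"{n}.npz"); im=q["im"].astype(int); d=q["d"]; C=cloud(n,d); x,y,z=C[...,0],C[...,1],C[...,2]
    g=(im[...,1]>im[...,0]+40)&(im[...,1]>im[...,2]+25)&(d>0)
    m=g&(z>.074)&(z<.088)&(y>.05)&(y<.39)&(x>.35)&(x<.72)
    c,s,t=rectfit(C[m][:,:2],0,0,np.radians(-20)); th=np.radians(t); R=np.array([[np.cos(th),-np.sin(th)],[np.sin(th),np.cos(th)]])
    Q=(C[m][:,:2]-c)@R
    print(n,np.histogram(Q[:,1],bins=np.arange(-.14,.141,.01))[0])
    w=Q[abs(Q[:,0])>.055]; lo,hi=np.percentile(w[:,1],[.5,99.5]); print(lo,hi,hi-lo, "centre",c+R@[0,(lo+hi)/2], np.percentile(w[:,0],[.5,99.5]))
E
python3 - <<'E'
import cv2
for n,(x0,y0,x1,y1) in {"top":(160,170,300,275),"scene":(190,110,330,210)}.items():
    im=cv2.imread(f"pics/{n}0.png")[y0:y1,x0:x1]; cv2.imwrite(f"pics/{n}_crop.png",cv2.resize(im,None,fx=5,fy=5,interpolation=cv2.INTER_CUBIC))
E
```

```text
top [ 68 125  28  28  29  27  27  29  25  27  27  28  28  28  27  27  26  27
  27  26  26  25  56 159   7   0   0   8]
-0.13291071593733517 0.09992989443386693 0.2328406103712021 centre [0.53757825 0.22878593] [-0.07082699  0.07081301]
scene [ 89 105  33  27  32  30  32  27  33  29  33  36  30  32  27  38  33  33
  34  30  34  31  88 131   0   0   1  13]
-0.13430550626702173 0.10291178270417298 0.2372172889711947 centre [0.53994784 0.23078286] [-0.07348048  0.07303342]
```

View pics/top_crop.png

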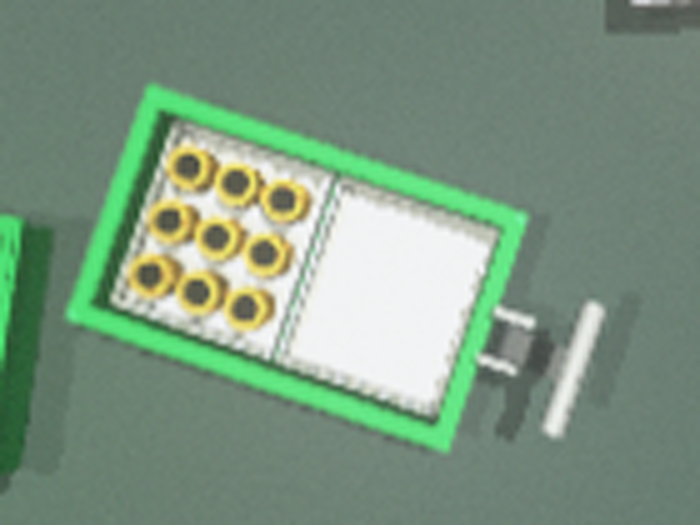

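View pics/scene_crop.png

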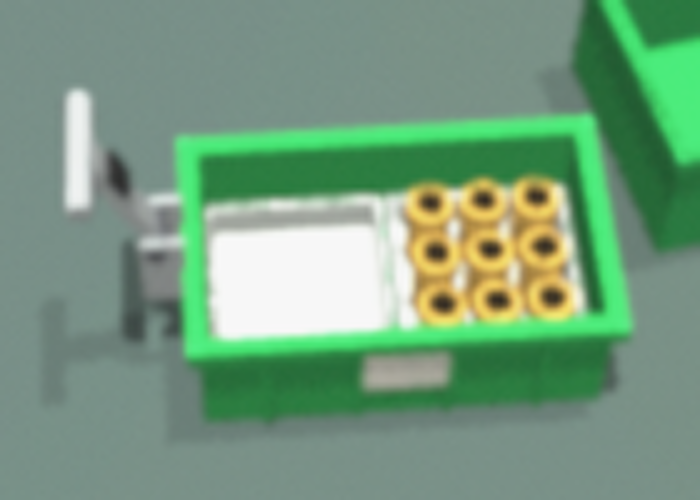

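Cameras agree to about 2–3 mm. The tote centre is at about (0.539, 0.230), yaw −20.2°, with the empty tray at its −y end. The clamp angle is about 1.98. I'll grasp sleeve A and use it to calibrate the camera offset.

```bash
cat >> h.py <<'E'
TH=np.radians(-20.2); T0=np.array([.5388,.2298])
def rot(th,flip=False):
    z=np.array([np.cos(th),np.sin(th),0])*(-1 if flip else 1); y=np.array([0,0,-1.]); return Rn.from_matrix(np.c_[np.cross(y,z),y,z]).as_rotvec()
def t2w(x,y,th=None,T=None):
    th=TH if th is None else th; T=T0 if T is None else T
    return T+np.array([np.cos(th)*x-np.sin(th)*y,np.sin(th)*x+np.cos(th)*y])
def show(n,name,box=None,f=1):
    im,d=get_image(n); o=im[:,:,::-1]
    if box: o=cv2.resize(o[box[1]:box[3],box[0]:box[2]],None,fx=f,fy=f,interpolation=cv2.INTER_CUBIC)
    cv2.imwrite(f"pics/{name}.png",o); return im,d
E
python3 - <<'E'
from h import *
A=np.array([.5345,-.1163]); c=t2w(0,-51)
for fl in (False,True):
    for p in [[*A,.2],[*A,.037],[.619,-.105,.037],[*t2w(0,-.03),.2],[*t2w(0,-.03),.05],[*t2w(0,0),.2]]:
        j=kinematics.ik(p,rot(TH,fl)); print(fl,p,None if j is None else np.round(j,2))
    print(kinematics.ik([.466,-.28,.25],rot(np.radians(13),fl)))
E
```

```text
False [np.float64(0.5345), np.float64(-0.1163), 0.2] [-0.26  0.17  2.06  0.    0.92  0.1 ]
False [np.float64(0.5345), np.float64(-0.1163), 0.037] [-0.26  0.44  2.09  0.    0.61  0.1 ]
False [0.619, -0.105, 0.037] [-0.21  0.53  1.93  0.    0.68  0.15]
False [np.float64(0.5284410540300439), np.float64(0.20164520931721333), 0.2] [0.32 0.2  2.02 0.   0.92 0.68]
False [np.float64(0.5284410540300439), np.float64(0.20164520931721333), 0.05] [0.32 0.44 2.06 0.   0.65 0.68]
False [np.float64(0.5388), np.float64(0.2298), 0.2] [0.36 0.23 1.98 0.   0.93 0.72]
[-5.83921954e-01  9.68554810e-02  2.03332177e+00 -4.44089210e-16
  1.01141541e+00 -8.10814757e-01]
True [np.float64(0.5345), np.float64(-0.1163), 0.2] [-0.26  0.17  2.06  0.    0.92 -3.05]
True [np.float64(0.5345), np.float64(-0.1163), 0.037] [-0.26  0.44  2.09  0.    0.61 -3.05]
True [0.619, -0.105, 0.037] [-0.21  0.53  1.93  0.    0.68 -2.99]
True [np.float64(0.5284410540300439), np.float64(0.20164520931721333), 0.2] [ 0.32  0.2   2.02  0.    0.92 -2.47]
True [np.float64(0.5284410540300439), np.float64(0.20164520931721333), 0.05] [ 0.32  0.44  2.06  0.    0.65 -2.47]
True [np.float64(0.5388), np.float64(0.2298), 0.2] [ 0.36  0.23  1.98  0.    0.93 -2.43]
[-5.83921954e-01  9.68554810e-02  2.03332177e+00 -4.44089210e-16
  1.01141541e+00  2.33077790e+00]
```

Run:
```python
from h import *
A=np.array([.5345,-.1163]); r=rot(TH)
arm.move_ptp([*A,.16],r)
print(arm.get_t(), arm.get_gripper_width())
print(arm.servo_line([*A,.037],v=.12,until_force=6), arm.get_tool_pos())
arm.grasp(15); print(arm.get_gripper_width(), arm.get_tool_pos(), arm.get_wrist_force())
show("scene","s1")
arm.servo_line([*A,.15],v=.15); print(arm.get_gripper_width(),arm.get_t())
p=t2w(0,-.035); arm.move_ptp([*p,.20],r)
im,d=show("scene","s2"); np.savez("s2.npz",im=im,d=d); im,d=show("top","t2"); np.savez("t2.npz",im=im,d=d)
print(arm.get_tool_pos(),arm.get_wrist_force(),arm.get_t())
```

```text
3.8167 0.0911640765337264
False [ 0.53497247 -0.11640363  0.03763067]
0.02548116011813704 [ 0.53442822 -0.11627101  0.03693557] [-0.40636575  0.35627976 -0.63678886]
0.026126598191369723 6.95
[0.52688496 0.19581731 0.19963426] [ 0.42299486 -0.23627389 -2.25732643] 8.2583
```

View pics/s2.png

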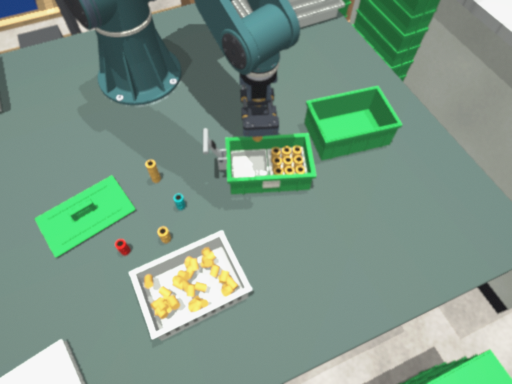

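View pics/t2.png

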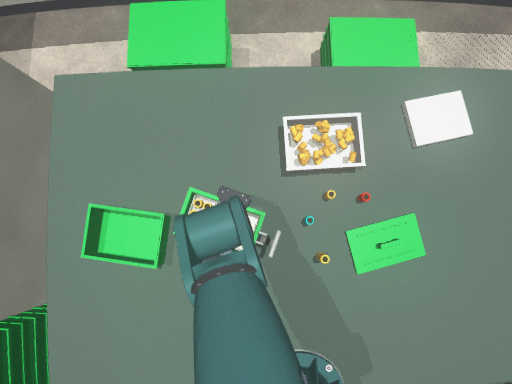

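Sleeve A is held above the empty tray, visible at scene (258,138). I'll zoom in to calibrate the offset.

Run:
```python
from h import *
q=np.load("s2.npz"); im,d=q["im"],q["d"]; b=(215,60,335,200)
o=im[b[1]:b[3],b[0]:b[2],::-1]; o=cv2.resize(o,None,fx=4,fy=4,interpolation=cv2.INTER_NEAREST); cv2.imwrite("pics/s2c.png",o)
C=cloud("scene",d); i=im.astype(int); m=(i[...,0]>i[...,2]+30)&(C[...,2]>.10)&(C[...,1]>.1)&(C[...,1]<.3)&(d>0)
P=C[m]; print(len(P),P.min(0).round(3),P.max(0).round(3)); v,u=np.nonzero(m); print(u.min(),u.max(),v.min(),v.max())
# fit cylinder r=13 vertical
from scipy.optimize import least_squares
Q=P[(P[:,2]>.168)&(P[:,2]<.195)]
f=least_squares(lambda c:np.hypot(Q[:,0]-c[0],Q[:,1]-c[1])-.013,[.53,.196],loss="soft_l1",f_scale=.002); print("cyl fit scene",f.x,len(Q),np.abs(f.fun).mean(),"tcp",[.5269,.1958])
```

```text
99 [0.5   0.141 0.162] [0.599 0.234 0.315]
241 275 96 140
cyl fit scene [0.5262063  0.19715262] 27 0.0008165618364726094 tcp [0.5269, 0.1958]
```

View pics/s2c.png

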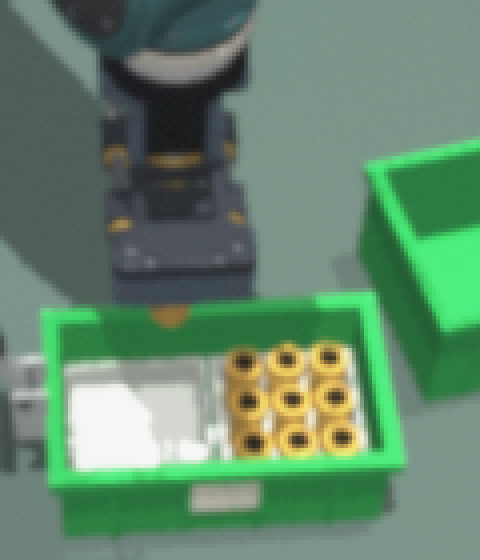

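Only a sliver of the sleeve shows, so that calibration is weak. Opening the fingers inside the tote leaves just 2 mm each side, so I'll gauge the two long walls gently with the fingers to find the true centre.

Run:
```python
from h import *
r=rot(TH); y0=-.033
c=t2w(0,y0)
arm.servo_line([*c,.19],v=.15); 
print(arm.servo_line([*c,.072],v=.12,until_force=5))
U=np.array([np.cos(TH),np.sin(TH)]); res=[]
for s in (1,-1):
    arm.servo_line([*t2w(s*.027,y0),.072],v=.15,until_force=5)
    hit=arm.servo_line([*t2w(s*.043,y0),.072],v=.025,until_force=3)
    p=arm.get_tool_pos(); res.append((p[:2]-T0)@U); print(s,hit,p,res[-1],arm.get_wrist_force())
    arm.servo_line([*t2w(s*.025,y0),.072],v=.15)
print("mid",sum(res)/2,"half",(res[0]-res[1])/2, arm.get_gripper_width(), arm.get_t())
```

```text
False
1 True [0.5628861  0.1854077  0.07145652] 0.03793322394552488 [-1.05670929 -0.27265714 -2.03428284]
-1 True [0.49134258 0.2120255  0.07188894] -0.03840095399410553 [ 3.9636125  -2.45655576  0.21768592]
mid -0.000233865024290323 half 0.0381670889698152 0.025537060159542324 11.9
```

Walls were felt at ±38 mm, midpoint −0.2 mm, so the averaged tote pose is good. Now I'll set sleeve A down.

Run:
```python
from h import *
r=rot(TH); c=t2w(-.0002,-.033)
arm.servo_line([*c,.072],v=.15)
arm.servo_line([*c,.049],v=.08,until_force=6)
print(arm.servo_line([*c,.042],v=.02,until_force=4), arm.get_tool_pos(), arm.get_wrist_force())
arm.open_gripper(); print(arm.get_gripper_width(),arm.get_tool_pos(),arm.get_wrist_force())
arm.servo_line([*c,.16],v=.15)
B=np.array([.619,-.1048])
arm.move_ptp([*B,.16],r); print(arm.get_t())
show("top","t3"); show("scene","s3")
```

```text
True [0.52717109 0.19911286 0.04438638] [-2.30527623  1.60569533  3.21694339]
0.09125703691316998 [0.52697126 0.1988755  0.04414017] [ 0.09497975 -0.12263621  1.10515975]
16.1833
```

View pics/s3.png

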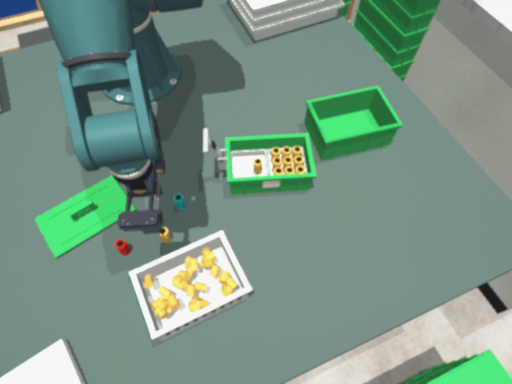

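View pics/t3.png

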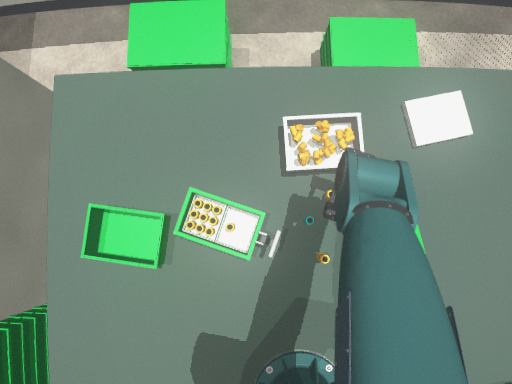

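Sleeve A stands in the tray at scene (258,166) and top (230,227). The long sleeve is undisturbed at top (325,259). Next I'll check the gripper over B and grasp it.

Run:
```python
from h import *
r=rot(TH); B=np.array([.619,-.1048])
print(arm.get_tool_pos(),proj("scene",[[*B,.16],[*B,.05],[*B,.3]]).round())
print(arm.servo_line([*B,.037],v=.12,until_force=6), arm.get_tool_pos())
arm.grasp(15); print(arm.get_gripper_width(), arm.get_wrist_force())
arm.servo_line([*B,.17],v=.15); print(arm.get_gripper_width())
c=t2w(-.0002,-.070); arm.move_ptp([*c,.17],r)
arm.servo_line([*c,.055],v=.15,until_force=6)
arm.servo_line([*c,.049],v=.08,until_force=6)
print(arm.servo_line([*c,.042],v=.02,until_force=4), arm.get_tool_pos(), arm.get_wrist_force())
arm.open_gripper(); print(arm.get_gripper_width(),arm.get_wrist_force())
arm.servo_line([*c,.17],v=.15)
L=np.array([.467,-.2797])
arm.move_ptp([*L,.2],rot(np.radians(13.5)))
show("scene","s4"); im,d=show("top","t4",(160,170,360,300),4); print(arm.get_t())
```

```text
[ 0.61893145 -0.10349502  0.1599247 ] [[152. 210.]
 [162. 230.]
 [136. 177.]]
False [ 0.61953972 -0.10491092  0.03774043]
0.02572184461600433 [ 0.43836155  0.58492505 -0.43639956]
0.025121697263220673
True [0.51455753 0.16430662 0.04433667] [-0.411221   -0.21666317  0.40110944]
0.09115347917930472 [-1.42458376 -0.13100834 -0.32837896]
25.9
```

View pics/s4.png

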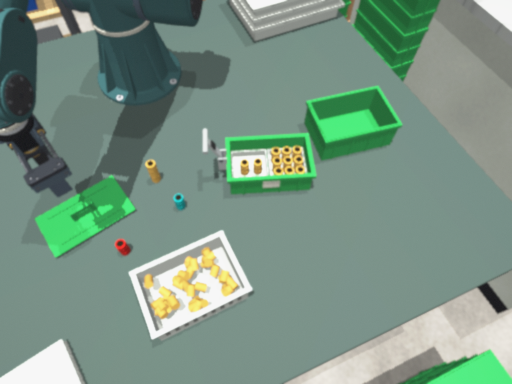

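View pics/t4.png

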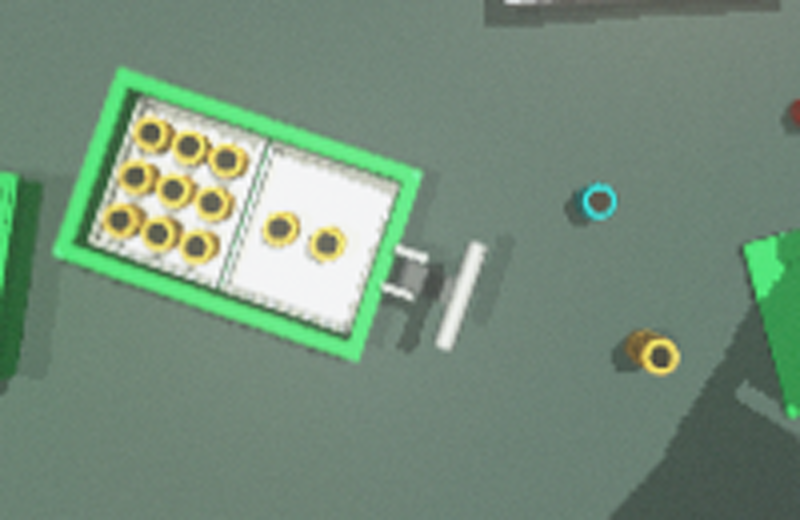

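Both short sleeves stand in the tray at top-crop (280,228) and (327,243), with the other objects undisturbed. Lid next.

Run:
```python
from h import *
L=np.array([.467,-.2797]); rl=rot(np.radians(13.7)); r=rot(TH)
arm.move_ptp([*L,.12],rl)
print(arm.servo_line([*L,.032],v=.1,until_force=8), arm.get_tool_pos())
arm.grasp(45); print(arm.get_gripper_width(), arm.get_wrist_force())
arm.servo_line([*L,.25],v=.15); print(arm.get_gripper_width(), arm.get_wrist_force(), arm.get_torque())
c=t2w(-.0002,0); arm.move_ptp([*c,.25],r)
print(arm.get_tool_pos(),Rn.from_rotvec(arm.get_tool_rot()).as_matrix()[:,2],arm.get_gripper_width(),arm.get_t())
for n in ("scene","top"):
    im,d=show(n,n[0]+"5"); np.savez(n[0]+"5.npz",im=im,d=d)
```

```text
False [ 0.46735543 -0.27994414  0.03253237]
0.013928403825832773 [ 0.13467726 -0.65461934 -0.24666993]
0.013807481893053496 [-0.23318602 -0.23561407 -2.5692974 ] [ 0.03161143 -0.11338726 -0.01795731]
[0.53880357 0.22922994 0.24993016] [ 9.38344540e-01 -3.45701495e-01 -2.16886760e-05] 0.013572224853078105 31.975
```

View pics/s5.png

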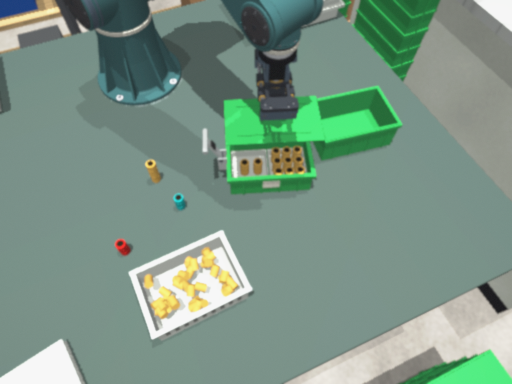

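View pics/t5.png

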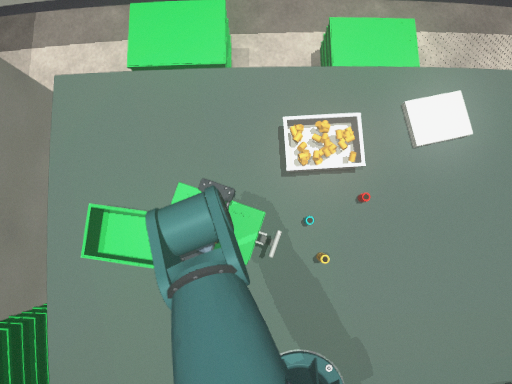

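The lid is held level over the tote, in scene view spanning (224,98) to (322,140). I'll measure its in-hand offset.

Run:
```python
from fit import *
U=np.array([np.cos(TH),np.sin(TH)]); V=np.array([-U[1],U[0]])
for n,k,Tc in (("scene","s5",[.5399,.2308]),("top","t5",[.5376,.2288])):
    q=np.load(k+".npz"); im=q["im"].astype(int); d=q["d"]; C=cloud(n,d); z=C[...,2]
    g=(im[...,1]>im[...,0]+30)&(im[...,1]>im[...,2]+20)&(d>0)&(z>.2)&(z<.245)&(C[...,0]>.3)&(C[...,0]<.8)&(C[...,1]>0)&(C[...,1]<.5)
    P=C[g]; A=np.c_[P[:,:2]-P[:,:2].mean(0),np.ones(len(P))]; s=np.linalg.lstsq(A,P[:,2],rcond=None)[0]
    Q=(P[:,:2]-Tc)@np.c_[U,V]; print(n,len(P),"z",np.median(z[g]),"slope",s[:2].round(3),"x",np.percentile(Q[:,0],[.3,99.7]).round(4),"y",np.percentile(Q[:,1],[.3,99.7]).round(4))
    # edge angle from long edge (max x side): per-y-bin max
    e=[(yy,Q[abs(Q[:,1]-yy)<.006,0].max(),Q[abs(Q[:,1]-yy)<.006,0].min()) for yy in np.arange(-.1,.101,.02) if (abs(Q[:,1]-yy)<.006).any()]; print(np.round(e,3).T)
```

```text
scene 3468 z 0.23100606049618844 slope [-0.    -0.001] x [-0.0685  0.0698] y [-0.115   0.1109]
[[-0.1   -0.08  -0.06  -0.04  -0.02   0.     0.02   0.04   0.06   0.08
   0.1  ]
 [ 0.071  0.069  0.07   0.069  0.07   0.07   0.07   0.07   0.07   0.071
   0.07 ]
 [-0.07  -0.068 -0.067 -0.069  0.004  0.005  0.006  0.003 -0.069 -0.069
  -0.066]]
top 1583 z 0.23143455729186813 slope [-0.001 -0.001] x [-0.0629  0.0682] y [-0.1133  0.1128]
[[-0.1   -0.08  -0.06  -0.04  -0.02   0.06   0.08   0.1  ]
 [ 0.068  0.068  0.068  0.068  0.066  0.067  0.068  0.068]
 [-0.063 -0.037 -0.013 -0.049 -0.056  0.052  0.036  0.018]]
```

Run:
```python
from h import *
c=t2w(-.0002,.001)
arm.servo_line([*c,.25],v=.1)
print(arm.servo_line([*c,.122],v=.12,until_force=8))
print(arm.servo_line([*c,.1005],v=.02,until_force=5), arm.get_tool_pos(), arm.get_wrist_force(),arm.get_torque(), arm.get_t())
for n in ("scene",):
    im,d=show(n,n[0]+"6",(180,60,340,210),4)
```

```text
False
True [0.53883891 0.23076859 0.10397533] [-2.04117443 -1.60843614  7.35432899] [-0.06399601  0.23759795  0.05932635] 34.3833
```

View pics/s6.png

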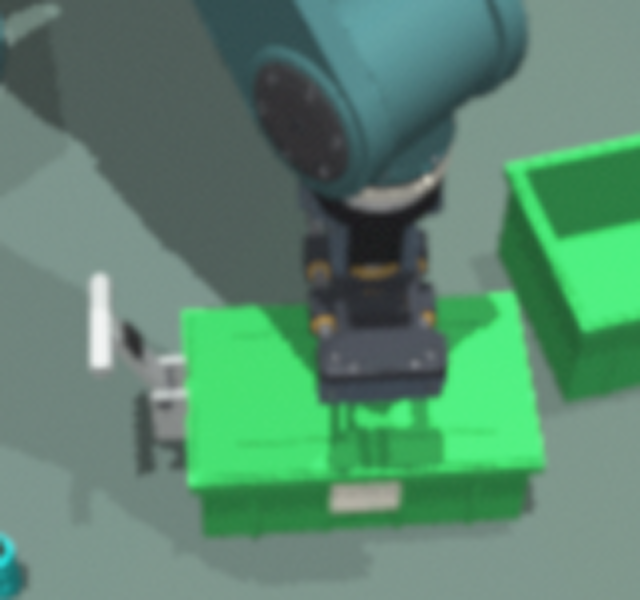

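Contact came at TCP z 0.104, exactly the seated height. I'll release, then push the clamp over.

```bash
python3 - <<'E'
from h import *
r=rot(TH); c=t2w(-.0002,.001)
arm.open_gripper(); print(arm.get_wrist_force())
arm.servo_line([*c,.24],v=.2)
for n in ("scene","top"):
    im,d=show(n,n[0]+"7",(180,60,340,210) if n=="scene" else (160,170,300,275),4); np.savez(n[0]+"7.npz",im=im,d=d)
arm.move_ptp([*t2w(0,-.21),.25],r); arm.grasp(10)
print(arm.get_gripper_width(), arm.get_t())
im,d=show("scene","s8",(180,60,340,210),4)
E
python3 - <<'E'
import sys; sys.path.insert(0,'.')
from fit import *
U=np.array([np.cos(TH),np.sin(TH)]); V=np.array([-U[1],U[0]])
q=np.load("s7.npz"); im=q["im"].astype(int); d=q["d"]; C=cloud("scene",d); z=C[...,2]
g=(im[...,1]>im[...,0]+30)&(im[...,1]>im[...,2]+20)&(d>0)&(z>.078)&(z<.095)&(C[...,0]>.3)&(C[...,0]<.8)&(C[...,1]>.05)&(C[...,1]<.38)
P=C[g]; A=np.c_[P[:,:2]-P[:,:2].mean(0),np.ones(len(P))]; print(np.linalg.lstsq(A,P[:,2],rcond=None)[0])
Q=(P[:,:2]-[.5399,.2308])@np.c_[U,V]; print(len(P),np.percentile(Q,[.3,99.7],axis=0).round(4))
E
```

```text
[ 1.37554483 -0.07673301  0.61453545]
0.0005207185831980746 38.8083
[-0.00563208  0.00512419  0.0848592 ]
3534 [[-0.0689 -0.1193]
 [ 0.0719  0.1123]]
```

View pics/s8.png

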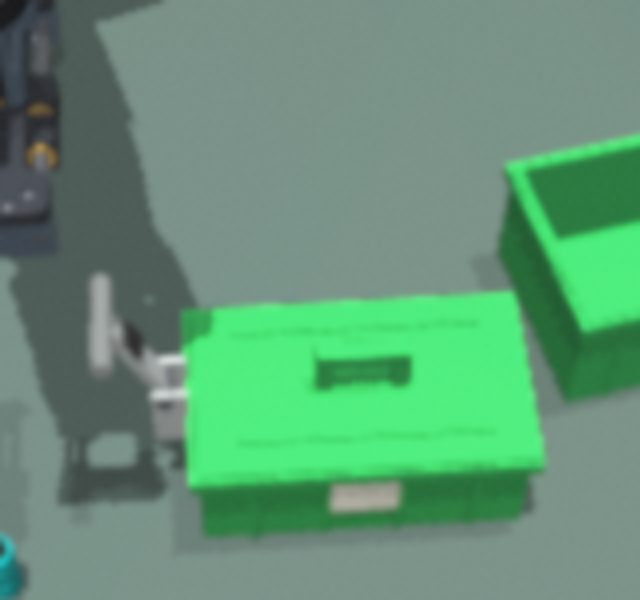

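The lid is flush, with its top at 0.085, and the clamp is still open. Now swing it.

Run:
```python
from h import *
U=np.array([np.cos(TH),np.sin(TH)]); V=np.array([-U[1],U[0]])
def bar(p): return -.130+.075*np.cos(p), .094+.075*np.sin(p)
yb,zb=bar(1.98)
arm.servo_line([*t2w(0,-.205),.25],v=.2)
print(arm.servo_line([*t2w(0,-.205),zb+.003],v=.15,until_force=8))
for p in (1.9,1.75,1.57,1.4,1.25,1.1,.95):
    yb,zb=bar(p)
    h=arm.servo_line([*t2w(0,yb-.023),zb+.003],v=.08,until_force=20)
    t=arm.get_tool_pos(); print(p,h,((t[:2]-T0)@V).round(4),t[2].round(4),(arm.get_wrist_force()[:2]@V).round(1))
    if h: break
print(arm.get_t())
show("scene","s9",(180,60,340,210),4)
```

```text
False
1.9 False -0.1767 0.168 -0.9
1.75 False -0.166 0.1709 0.4
1.57 False -0.1524 0.172 -0.2
1.4 False -0.1398 0.1708 0.8
1.25 False -0.129 0.168 -0.1
1.1 False -0.1186 0.1636 0.2
0.95 False -0.1091 0.1577 -0.3
42.1083
```

View pics/s9.png

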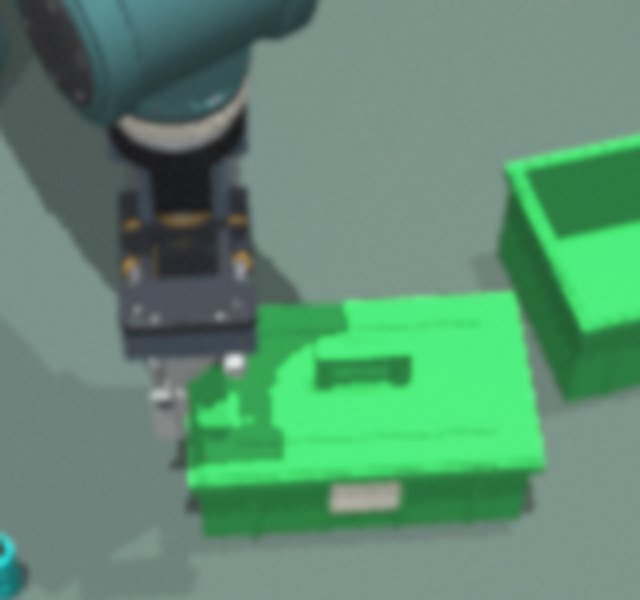

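The bar end now shows inside the lid edge at crop (235,362), so the clamp has gone over. I'll lift, measure it, and press from above.

Run:
```python
from h import *
U=np.array([np.cos(TH),np.sin(TH)]); V=np.array([-U[1],U[0]])
def bar(p): return -.130+.075*np.cos(p), .094+.075*np.sin(p)
arm.servo_line([*t2w(0,-.118),.158],v=.1); arm.servo_line([*t2w(0,-.118),.235],v=.2)
im,d=get_image("scene"); C=cloud("scene",d); i=im.astype(int)
Q=(C[...,:2]-[.5399,.2308])@np.c_[U,V]; 
m=(d>0)&(C[...,2]>.1)&(C[...,2]<.185)&(abs(Q[...,0])<.045)&(Q[...,1]>-.2)&(Q[...,1]<-.04)&(i.max(-1)-i.min(-1)<30)
P=np.c_[Q[m],C[m][:,2]]; T=P[P[:,2]>np.percentile(P[:,2],95)-.012]; print(len(P),P.min(0).round(3),P.max(0).round(3),np.median(T,0).round(3))
cv2.imwrite("pics/s10.png",cv2.resize(im[60:210,180:340,::-1],None,fx=4,fy=4)); print(arm.get_t())
```

```text
269 [-0.036 -0.142  0.1  ] [ 0.038 -0.079  0.162] [ 0.005 -0.086  0.158]
42.9917
```

View pics/s10.png

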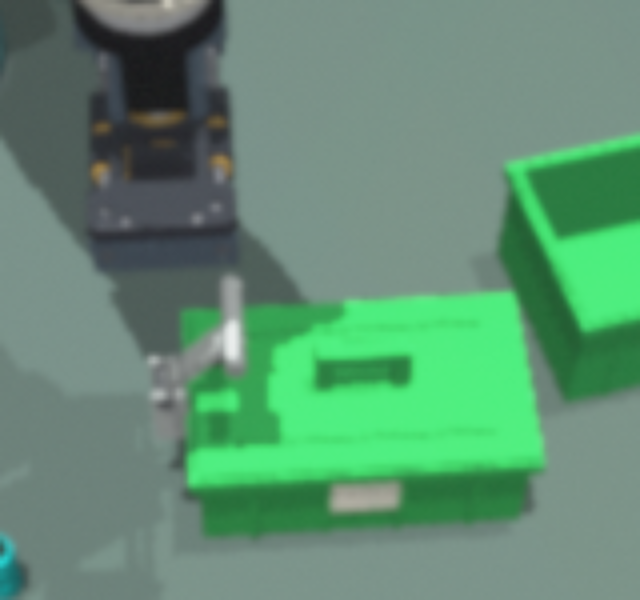

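```bash
python3 - <<'E'
from h import *
U=np.array([np.cos(TH),np.sin(TH)]); V=np.array([-U[1],U[0]])
def bar(p): return -.130+.075*np.cos(p), .094+.075*np.sin(p)
yb,zb=bar(.95)
arm.servo_line([*t2w(0,yb),.235],v=.15)
for p in (1.0,.85,.7,.55,.4,.25,.12,0.04):
    yb,zb=bar(p); h=arm.servo_line([*t2w(0,yb-.002),zb+.007+.008],v=.08,until_force=20)
    t=arm.get_tool_pos(); print(p,h,((t[:2]-T0)@V).round(4),t[2].round(4),arm.get_wrist_force().round(1))
    if h: break
if not h:
    yb,zb=bar(0); h=arm.servo_line([*t2w(0,yb-.002),zb+.010],v=.02,until_force=12)
    t=arm.get_tool_pos(); print("end",h,t[2].round(4),arm.get_wrist_force().round(1))
arm.dwell(.2)
c=t[:2]; arm.servo_line([*c,.27],v=.2)
arm.move_ptp([*t2w(0,-.33),.27],rot(TH))
for n in ("scene","top"):
    im,d=show(n,n[0]+"11"); np.savez(n[0]+"11.npz",im=im,d=d)
    C=cloud(n,d); i=im.astype(int); Q=(C[...,:2]-([.5399,.2308] if n=="scene" else [.5376,.2288]))@np.c_[U,V]
    m=(d>0)&(C[...,2]>.093)&(C[...,2]<.185)&(abs(Q[...,0])<.045)&(Q[...,1]>-.2)&(Q[...,1]<-.04)&(i.max(-1)-i.min(-1)<40)
    P=np.c_[Q[m],C[m][:,2]]; print(n,len(P),P.min(0).round(3),P.max(0).round(3)); b=P[P[:,1]>-.065]; print("bar",np.median(b,0).round(4))
    g=(i[...,1]>i[...,0]+30)&(i[...,1]>i[...,2]+20)&(d>0)&(C[...,2]>.081)&(C[...,2]<.092)&(abs(Q[...,0])<.08)&(abs(Q[...,1])<.125)
    L=np.c_[Q[g],C[g][:,2]]; print("lid",np.percentile(L,[.5,99.5],axis=0).round(4),np.linalg.lstsq(np.c_[L[:,:2],np.ones(len(L))],L[:,2],rcond=None)[0].round(4))
print(arm.get_t(),arm.get_wrist_force())
E
python3 -c "
import cv2
a=cv2.imread('pics/s11.png');cv2.imwrite('pics/s12.png',cv2.resize(a[60:210,180:340],None,fx=4,fy=4))"
```

```text
1.0 False -0.0913 0.1725 [-0.4  0.3  0.1]
0.85 False -0.082 0.1653 [-0.4  0.   1.2]
0.7 False -0.0746 0.1569 [ 0.2 -0.4 -0.2]
0.55 False -0.0681 0.1476 [ 0.6  0.4 -0. ]
0.4 False -0.063 0.1376 [-0.7 -0.   0.2]
0.25 False -0.0595 0.1269 [ 0.4 -0.5  0.4]
0.12 False -0.0577 0.1174 [0.3 1.1 0.4]
0.04 False -0.0567 0.1121 [1.2 1.4 2.6]
end True 0.1117 [-3.1 -1.5 11.9]
scene 324 [-0.033 -0.142  0.093] [ 0.036 -0.052  0.106]
bar [ 0.0045 -0.058   0.1025]
lid [[-0.0693 -0.1166  0.0812]
 [ 0.0703  0.1121  0.0895]] [-0.0013  0.0005  0.0851]
top 309 [-0.035 -0.14   0.094] [ 0.034 -0.05   0.107]
bar [-0.0003 -0.0565  0.1029]
lid [[-0.0689 -0.1148  0.0812]
 [ 0.0697  0.1147  0.0903]] [-0.0008  0.0011  0.0854]
48.7917 [0.8980995  0.30568299 0.57586868]
```

View pics/s11.png

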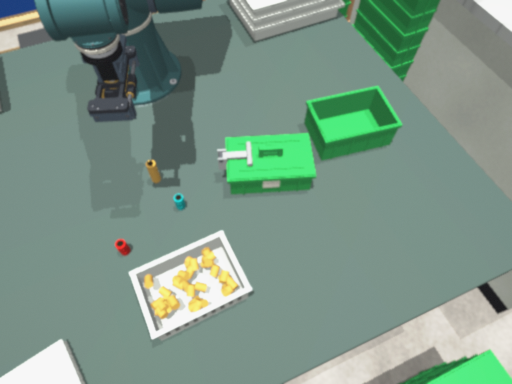

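View pics/s12.png

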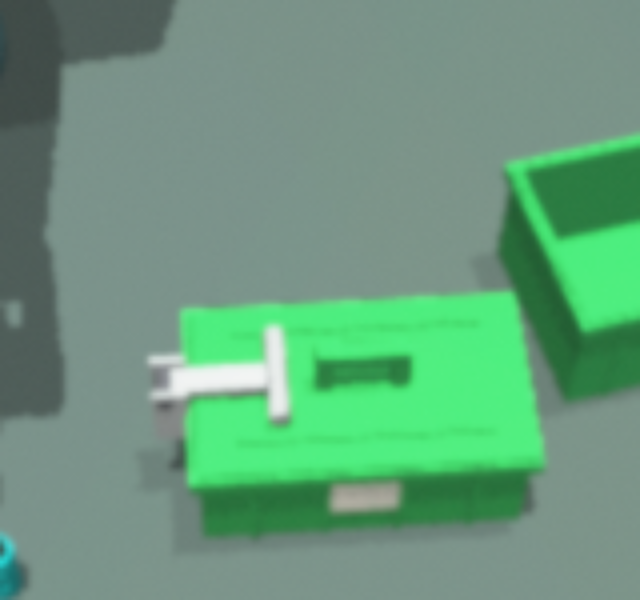

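The bar top measures about 0.104, which is the 12 mm + 7 mm above the lid expected with the clamp fully down. It resisted 12 N there. The lid is level and centred, and the bystanders are unmoved, so I'm handing in.

Run:
```python
from h import *
workorder.close_job(); print(arm.get_t())
```

```text
the job is handed in; nothing more can be done
the job is handed in; nothing more can be done
```

The job is finished and handed in. Both short sleeves stand in the tray that was empty, the lid sits flush on the tote, and the clamp is down on it. The clock read 48.8 s of the 72 s at the last check before hand-in.

- **Sleeves:** both were set down under force control, 36 mm apart, and looked upright in both cameras before the lid went on. They can't be seen under the lid, so that was the last check of them.
- **Lid:** it made contact exactly at the seated height. After release it measured within about 2 mm of centre, with its top at about 85 mm and level to about 0.002 rad.
- **Clamp:** I pushed it over and then pressed it down until it resisted with 12 N. The fingertips stopped at 104 mm, the bar-top height when fully down; the camera gave about 103 mm.
- **Bystanders:** the long sleeve, basket and crate look unmoved in the last pictures, though I did not measure them again. The arm ended clear of everything.
- **Disagreement:** the two cameras differed by 2–3 mm, so I used their average. Feeling the tote's two long walls with the fingers confirmed it to 0.2 mm across the tote; along its length the average was not checked.

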